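# Empty the tip-out hopper of pipe fittings into the lidded box

### The job

Take the sliding lid off the low box in front of the tipping hopper by lifting its handle end over the stop lip and sliding it out, and lay it flat on the bench, handle up. Then tip the hopper over by its rear bar so that all four grey fittings pour into the box, and swing the hopper fully back upright, empty. Leave the other things on the bench where they are.

Things in the scene. Friction and masses are not known exactly. Their poses are not given: they have to be found in the camera images.
- pivot (a point): Mid-point of the hopper's hinge axis, 125 mm above the bench, on a fixed dark steel stand (base 200 x 170 x 12 mm; two cheeks 82 mm either side of this point, 147 mm high). Axes are the stand's: x along the hinge axis, y the pouring direction (towards the box), z up. Its yaw lies between -0.3 and 0.3 rad.
- hopper (a joint): Tilt of the hopper, rad: 0 = upright (end stop), growing as its top swings to the stand's +y; 2.0 = fully tipped (end stop), its flared pouring wall then 55 degrees down. The hinge is stiff (friction 0.45 N m): the hopper stays where it is left and must be driven both ways. Pushing at the bar takes about 5 to 10 N.
- hopper_bar (a point): Middle of the round steel push bar, 12 mm thick, 96 mm long, parallel to the hinge axis, held by struts at its ends. Upright, it lies 140 mm behind (-y) and 85 mm above the pivot; it swings on a circle of 164 mm over the top to 136 mm in front and 91 mm above. A fingertip in its middle, reaching 11 mm below its centre, clears the hopper all the way, behind the bar or in front.
- hopper_rim (a point): Middle of the rear wall's top edge of the green hopper, an open-topped bin 124 mm wide (x), 112 mm high, about 130 mm from rear wall to pouring lip, 0.5 kg. The push bar is 31 mm behind the rear wall's outer face and 20 mm above this edge. The axes turn with the hopper.
- box: Fixed blue receiving box 170 (x) x 190 (y) x 60 mm high under the pouring lip. Origin: centre of its underside; axes parallel to the stand's (y away from the hopper). The long sides carry edge strips 162 mm apart; over the 65 mm nearest the hopper they are roofed into grooves 12 mm high that hold the lid's tail. A fixed stop closes that end, so the lid leaves only to +y.
- stop_lip (a point): Middle of the top of the stop lip, a strip 7 mm thick standing 8 mm above the lid's ledges across the box's +y end, 68 mm above the bench. The lid's +y end starts 1 to 3 mm short of it. The bench beyond it is clear for at least 250 mm in +y: the lid can be laid there.
- lid_grip (a point): Centre of the lid's handle, a dark block 16 (x) x 50 (y) x 36 mm high standing on the lid. The point is 23 mm above the lid's underside, 83 mm above the bench at first, and 142 mm from the lid's tail edge. Axes: y towards the end to be lifted, z up.
- lid_mid (a point): Centre of the underside of the grey lid, a plate 154 (x) x 174 (y) x 5 mm, 0.16 kg, lying on the box's ledges 60 mm above the bench; the handle is 55 mm to +y of it. Tilting it about its tail edge by 0.06 to 0.09 rad lifts its end over the lip (the grooves allow 0.1); its tail is clear of the grooves after 65 mm of sliding to +y.
- coupling_center (a point): Open short tube 32 mm across, plain grey plastic pipe fitting, 25 to 35 g, one of the four lying in the hopper at the start. Point: its centre (half-way up its 34 mm).
- reducer_center (a point): Stepped round socket 32 and 24 mm across, plain grey plastic pipe fitting, 25 to 35 g, one of the four lying in the hopper at the start. Point: its centre (half-way up its 36 mm).
- cap_center (a point): Round end cap 34 mm across, plain grey plastic pipe fitting, 25 to 35 g, one of the four lying in the hopper at the start. Point: its centre (half-way up its 26 mm).
- elbow_center (a point): Small elbow 28 mm across, plain grey plastic pipe fitting, 25 to 35 g, one of the four lying in the hopper at the start. Point: its centre (half-way up its 30 mm).
- glue_can_center (a point): Standing can 70 mm across, 100 mm high, a bystander, to be left where it is. Point: its centre.
- socket_center (a point): Grey pipe socket 68 mm across, 75 mm high, a bystander, to be left where it is. Point: its centre.
- carton_center (a point): Small cardboard carton 60 x 90 x 50 mm, a bystander, to be left where it is. Point: its centre.
- wrench_grip (a point): Steel wrench 200 mm long lying flat, a bystander, to be left where it is. Point: on its handle.
- jar_center (a point): Glass jar 64 mm across, 85 mm high, a bystander, to be left where it is. Point: its centre.
Not all that is in view belongs to the job. Leave any orange look-alike of the part that bears cap_center alone.

How it is judged:
By the outcome, as a careful person would: the job done as asked, in the order asked, and still so for the second after the job is handed in, with the robot touching nothing.
It also fails if it takes over 72 s, if anything falls off the work surface, if the arm or the gripper's body presses on something with over 40 N, if the wrist force passes 120 N, or if a joint passes its speed limit or range.

### The arm

A 6-joint arm with a two-finger parallel gripper is mounted at the origin on the work surface. World frame = base frame: x ahead of the robot, y to its left, z up, the work surface at z = 0. Lengths are in mm, angles in rad, forces in N, time in s.
With the tool pointing down it reaches from about 300 to 775 mm from the base axis. Payload 14.6 kg.
Tool frame: the origin (TCP) lies midway between the tips of the shut fingers; the grasp point (between the pads) lies 19 mm behind it; z points along the fingers, y is the line along which they close (so a half turn about z gives the same grasp; the last joint's range is limited). The gripper opens to 94 mm and grips with 3 to 60 N. Pads are 16 mm wide; open, the fingers measure 119 mm over their backs; the gripper's body (75 mm by 177 mm) begins 78 mm behind the grasp point.
Start: joints at [1.176, 0.3, 1.521, -0, 1.321, -0.067], TCP at [177.076, 520.705, 205.446] pointing down, gripper open.
Joint ranges: [-3.03, 3.03], [-0.79, 2.21], [0.23, 2.52], [-1.04, 4.18], [0, 3.07], [-2.55, 2.55]. Speed limits (rad/s): [2.22, 2.22, 2.57, 3.14, 3.14, 3.14].

### API

Orientations are given as [roll, pitch, yaw] about the fixed x, y, z axes, in that order (R = Rz(yaw) Ry(pitch) Rx(roll)).
In Python, from cell import manip, camera gives the robot as it stands.
- The arm moves only by the tool move_arm, never from a script. Its arguments are lists of equal length, an entry for each row: "dp": the shift along the world's x, y, z in mm, a list of three; "rotation": the turn, a rotation vector about the world's x, y, z in rad, a list of three; "hand": the opening, from 0 (shut) to 1 (fully open). A call has 1 to 10 rows; each row shifts and turns the commanded pose from where the row before left it; what a row does not reach is not made up. A row lasts 1/8 s, in which the tool goes at most 62.5 mm and 10.7 degrees, less where a joint would pass 70% of its speed; a pose out of reach is approached as far as the arm can. A call with a gripper value outside its range is refused whole. The fingers move at their own pace and stop on an object; "newtons" is the grip in N (left out, the last holds). Time passes only in rows, so rows that do not move let the fingers close. It gives the time, the measured TCP pose, the force, the opening and the grip force at its end, in the units of the state.
- manip.read_state(): the state, without advancing time (a new reading comes with each control period).
- camera(name): name is "scene" or "top"; returns a dict with "image" (400x640x3 uint8, red, green, blue), "fx", "fy", "cx", "cy" (pixels), "R" (3x3) and "t" (3): a world point X has camera coordinates R X + t. Camera axes: x right, y down, z forward; pixel columns grow to the right and rows downward; lengths in mm; the calibration is good to about 2 mm. A picture is of the moment at which its call begins. There is no depth.
- manip.sign_off(): hands the job in; it is judged then, once.
The state is a dict: "clock": time; "joints": joint angles; "qd": joint speeds; "effort": joint torques, N m; "eef_pos": TCP position; "eef_rot": TCP orientation; "wrist_force": force on the tool from outside, world axes, zero at the start; "moment": the same for the moment, N m; "finger_gap": finger opening in mm; "finger_force": force on a finger pad.
Only numpy, scipy, OpenCV 4.12 (cv2) and the standard library are available. Lean on these libraries where they do the work, as an engineer would, in place of code of your own. Each camera call takes 0.05 s, during which the arm holds its last target. There are 200 camera calls.

## Working session

There is one attempt and no reset: what is moved stays moved. The work goes in short steps, Python scripts to look and compute and a tool call to move; the robot and the scene stay as the last step left them, time stands still between calls to the robot, and variables do not carry over. Pictures are saved under pics/ and viewed, at most 10 in all, crops included, and the job is handed in when it is done.

Besides the shell and the picture viewer there is one more tool, called in YAML: its name, and indented under it one key for each argument. move_arm: Moves the arm, as the interface text tells. Its arguments: {"type":"object","properties":{"dp":{"type":"array","items":{"type":"array","items":{"type":"number"}}},"rotation":{"type":"array","items":{"type":"array","items":{"type":"number"}}},"hand":{"type":"array","items":{"type":"number"}},"newtons":{"type":"number"}},"required":["dp","rotation","hand"]}

```bash
mkdir -p pics; python3 - <<'E'
from cell import manip,camera
import cv2,numpy as np
for n in("scene","top"):
    c=camera(n); cv2.imwrite(f"pics/{n}0.png",c["image"][:,:,::-1]); print(n,c["fx"],c["fy"],c["cx"],c["cy"],c["R"],c["t"])
print(manip.read_state())
E
```

```text
scene 364.8521122796432 364.8521122796432 313.3515158193905 193.24890275024345 [[-0.85807579  0.5134686  -0.00747955]
 [ 0.32436842  0.53065704 -0.78306336]
 [-0.39810937 -0.67435384 -0.62189696]] [552.60841975  28.81675508 914.31767111]
top 453.71116425719435 453.71116425719435 318.5023003354938 208.7026212962158 [[ 0.01304718 -0.99956203  0.02656175]
 [-0.99807338 -0.01462999 -0.06029497]
 [ 0.06065716 -0.02572389 -0.99782713]] [-177.70687423  563.69283856 1037.7307275 ]
{'clock': 0.1, 'joints': array([ 1.17642640e+00,  3.00399611e-01,  1.52153030e+00,  1.48047602e-05,
        1.32072056e+00, -6.65737257e-02]), 'qd': array([ 0.00029366, -0.00017817, -0.00253525, -0.00120244,  0.00050817,
        0.00055257]), 'effort': array([ 1.60379313e-03, -5.32646263e+01, -3.53284979e+01,  7.09694345e-02,
        2.35309219e-02, -3.31524939e-05]), 'eef_pos': array([176.96725012, 520.49218043, 204.94703198]), 'eef_rot': array([-3.14053813e+00, -8.46793442e-05,  2.81379273e+00]), 'wrist_force': array([-0.11415368,  0.61391082,  0.25200908]), 'moment': array([ 0.03112068,  0.00963927, -0.01710283]), 'finger_force': 0.0, 'finger_gap': 93.97888082204355}
```

View pics/scene0.png

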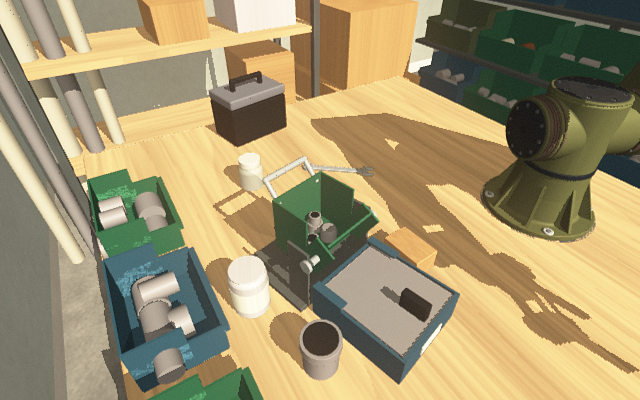

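View pics/top0.png

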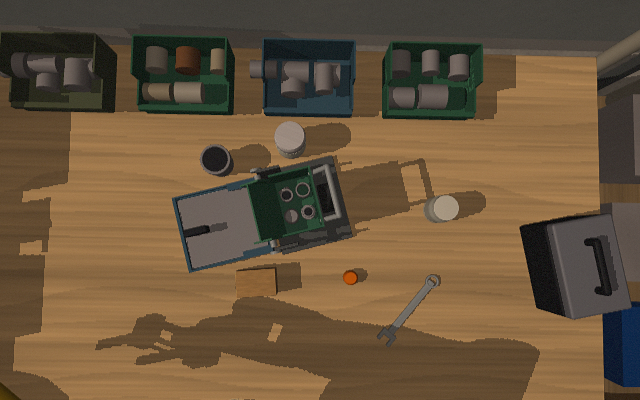

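The scene view shows the box, with lid handle at (415,304), and the hopper at (325,225) with its bar at (290,170). In the top view the handle is at (196,231), the hopper at (295,205) and the bar at (327,192). The orange look-alike cap at (350,278) is to be left alone.

```bash
cat > h.py <<'E'
import cv2,numpy as np
from cell import manip,camera
def ray(c,u,v,z):
    d=c["R"].T@np.array([(u-c["cx"])/c["fx"],(v-c["cy"])/c["fy"],1]); o=-c["R"].T@c["t"]
    return o+d*(z-o[2])/d[2]
def proj(c,X):
    p=c["R"]@np.asarray(X,float)+c["t"]; return c["fx"]*p[0]/p[2]+c["cx"],c["fy"]*p[1]/p[2]+c["cy"]
def tri(c1,p1,c2,p2):
    A=[];b=[]
    for c,(u,v) in((c1,p1),(c2,p2)):
        d=c["R"].T@np.array([(u-c["cx"])/c["fx"],(v-c["cy"])/c["fy"],1]);d/=np.linalg.norm(d);o=-c["R"].T@c["t"]
        P=np.eye(3)-np.outer(d,d);A.append(P);b.append(P@o)
    return np.linalg.lstsq(np.vstack(A),np.hstack(b),rcond=None)[0]
E
python3 - <<'E'
import cv2
a=cv2.imread("pics/top0.png")[150:280,165:360];cv2.imwrite("pics/t1.png",cv2.resize(a,None,fx=4,fy=4,interpolation=cv2.INTER_CUBIC))
a=cv2.imread("pics/scene0.png")[145:385,240:465];cv2.imwrite("pics/s1.png",cv2.resize(a,None,fx=2.5,fy=2.5,interpolation=cv2.INTER_CUBIC))
E
```

```text
(no output)
```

View pics/t1.png

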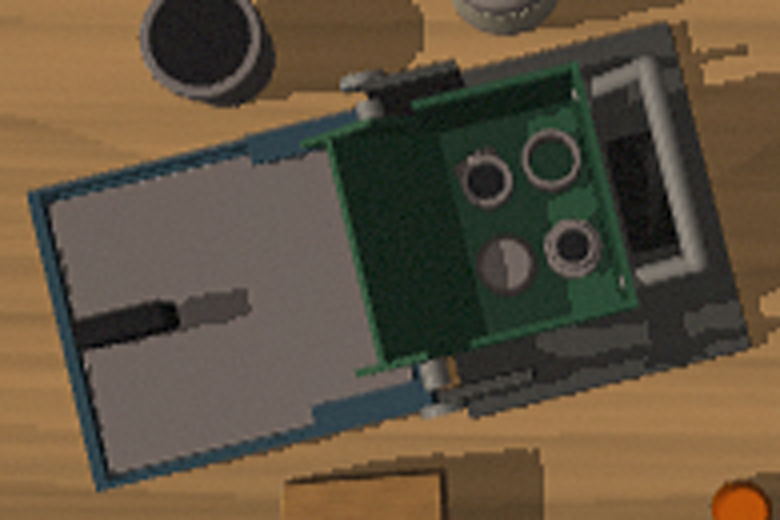

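View pics/s1.png

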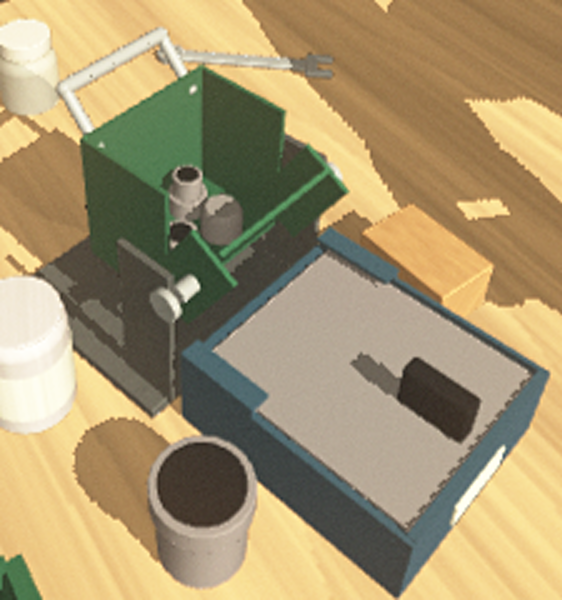

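The top crop shows the lip's outer corners at about (173,198) and (190,272.5), and the bar's ends at (327.5,165.5) and (337.5,216). The scene crop shows the same lip corners at about (459,294) and (401,361). The four grey fittings are in the hopper, and the orange cap is outside it.

```bash
python3 - <<'E'
from h import *
t=camera("top");s=camera("scene")
f=lambda p:(165+p[0]/4,150+p[1]/4); g=lambda p:(240+p[0]/2.5,145+p[1]/2.5)
T=lambda a,b:tri(t,f(a),s,g(b)).round(1)
print("lip +x far:",T((31,192),(402,541)),"lip -x:",T((100,490),(548,373)))
print("rays68",ray(t,*f((31,192)),68),ray(t,*f((100,490)),68),ray(s,*g((402,541)),68),ray(s,*g((548,373)),68))
print("bar",T((650,62),(66,88)),T((692,265),(162,34)))
A=ray(t,*f((31,192)),68);B=ray(t,*f((100,490)),68)
A=(A+ray(s,*g((402,541)),68))/2;B=(B+ray(s,*g((548,373)),68))/2
d=A-B;yaw=np.arctan2(d[1],d[0]);print("yaw",yaw,"w",np.linalg.norm(d))
b1=ray(t,*f((650,62)),210);b2=ray(t,*f((692,265)),210);print("bar ray",b1,b2,np.arctan2(*(b1-b2)[1::-1]))
ex=np.array([np.cos(yaw),np.sin(yaw),0]);ey=np.array([-ex[1],ex[0],0])
m=(A+B)/2; print("lipmid outer",m); 
m[2]=0;bc=m-95*ey; print("box",bc)
print("handle pred (lid end 2mm short of 7mm lip)",m-(7+2+32)*ey+[0,0,83])
for nm,c,fo in(("top",t,"t"),("scene",s,"s")):
  I=cv2.cvtColor(c["image"],cv2.COLOR_RGB2GRAY)
# handle top: measured corners in scene crop
print("handle scene top mid",ray(s,*g((448,384)),101), "top-img mid near end",ray(t,*f((175,312)),101),ray(t,*f((72,332)),101))
bm=(b1+b2)/2;print("bar mid local from box", (bm-bc)@ex,(bm-bc)@ey)
E
```

```text
lip +x far: [583.3 153.3  65.4] lip -x: [418.  112.9  63.1]
rays68 [582.08825632 153.4041992   68.        ] [419.2287451  110.70692125  68.        ] [585.53317747 153.26674508  68.        ] [420.68641944 115.60395515  68.        ]
bar [ 635.7 -179.9  208.3] [ 540.5 -202.4  209.1]
yaw 0.2404746217746625 w 168.70769055913692
bar ray [ 637.89894548 -181.16928891  210.        ] [ 540.62459288 -202.38723783  210.        ] 0.21476097453598303
lipmid outer [501.88414959 133.24545517  68.        ]
box [524.50969328  40.97907574   0.        ]
handle pred (lid end 2mm short of 7mm lip) [511.64885791  93.42522826  83.        ]
handle scene top mid [507.0804683  101.15191717 101.        ] top-img mid near end [516.52752543  65.56216137 101.        ] [505.17331871 119.67459675 101.        ]
bar mid local from box 7.454507986987049 -241.4813461854166
```

```bash
python3 - <<'E'
from h import *
t=camera("top");s=camera("scene")
f=lambda p:(165+p[0]/4,150+p[1]/4); g=lambda p:(240+p[0]/2.5,145+p[1]/2.5)
R=lambda p,z:ray(t,*f(p),z)
ang=lambda d:np.arctan2(d[1],d[0])
a,b,c=R((671,24),12),R((749,345),12),R((470,416),12)
print("base",a,b,c,np.linalg.norm(a-b),ang(a-b),ang(c-b)-np.pi/2)
I=cv2.cvtColor(t["image"],cv2.COLOR_RGB2HSV)
m=((I[...,0]>95)&(I[...,0]<115)&(I[...,1]>90)).astype(np.uint8)
m[:180]*=(1);m[:, :165]=0;m[:,280:]=0;m[:150]=0;m[280:]=0
# outer edges: left-most per row (lip end), bottom-most per col, top-most per col
def fit(P,z):
    W=np.array([ray(t,u,v,z)[:2] for u,v in P],np.float32)
    l=cv2.fitLine(W,cv2.DIST_HUBER,0,.01,.01).ravel();return l
def info(l): 
    d=l[:2]*np.sign(l[0] if abs(l[0])>abs(l[1]) else l[1]);return ang(d)
L=fit([(np.where(m[v,165:280])[0][0]+165-.5,v) for v in range(202,270)],68)
bot=fit([(u,np.where(m[:,u])[0][-1]+.5) for u in range(193,238)],68)
top=fit([(u,np.where(m[:,u])[0][0]-.5) for u in range(176,222)],68)
print("lip",info(L),"bot",info(bot)-np.pi/2,"top",info(top)-np.pi/2)
def X(l,k):
    A=np.array([[l[0],-k[0]],[l[1],-k[1]]]);q=np.linalg.solve(A,k[2:]-l[2:]);return l[2:]+q[0]*l[:2]
p,q=X(L,top),X(L,bot);print("corners",p,q,np.linalg.norm(p-q))
# bar in top: bright grey
b=I[...,1]<60
h=(I[...,2]<60)&(I[...,1]<140);h[:, :182]=0;h[:,212:]=0;h[:218]=0;h[245:]=0
n,lab,st,ce=cv2.connectedComponentsWithStats(h.astype(np.uint8));k=1+np.argmax(st[1:,4]);print(st[k],ce[k])
pts=np.argwhere(lab==k)[:,::-1].astype(np.float32);print(cv2.boxPoints(cv2.minAreaRect(pts)).tolist())
print(I[230,190],I[232,200],I[225,220])
# bar line outer edge in top: brightest
bb=((I[...,1]<40)&(I[...,2]>105)).astype(np.uint8);bb[:,:320]=0;bb[:,342:]=0;bb[:160]=0;bb[222:]=0
P=[(np.mean(np.where(bb[v])[0]),v) for v in range(172,208) if bb[v].any()]
l=fit(P,210);print("bar",info(l),[ [round(float(x),1) for x in ray(t,*f(z),210)] for z in((650,62),(692,265))],P[::7])
E
```

```text
base [ 691.88947227 -202.14206177   12.        ] [ 503.07304082 -249.97927871   12.        ] [459.71915699 -87.64234433  12.        ] 194.78204257591088 0.24813196734608206 0.26097062292362394
lip 0.25897062 bot 0.27001548 top 0.2611959
corners [580.6837  155.84442] [419.4934   113.141945] 166.75076
[182 225  28  16 226] [194.89380531 231.0619469 ]
[[182.0, 225.0], [209.0, 225.0], [209.0, 240.0], [182.0, 240.0]]
[75 34 30] [ 0 53 34] [ 8 38 73]
bar 0.26169556 [[637.9, -181.2, 210.0], [540.6, -202.4, 210.0]] [(np.float64(326.5), 172), (np.float64(328.5), 179), (np.float64(330.5), 186), (np.float64(332.0), 193), (np.float64(334.0), 200), (np.float64(335.5), 207)]
```

move_arm:
  dp:
    - [33,-43,0]
    - [33,-43,0]
    - [33,-43,0]
    - [33,-43,0]
    - [33,-43,0]
    - [34,-42,0]
    - [34,-42,0]
    - [34,-42,0]
    - [34,-42,0]
    - [33,-43,0]
  rotation:
    - [0,0,-0.098]
    - [0,0,-0.098]
    - [0,0,-0.098]
    - [0,0,-0.098]
    - [0,0,-0.098]
    - [0,0,-0.098]
    - [0,0,-0.098]
    - [0,0,-0.098]
    - [0,0,-0.098]
    - [0,0,-0.098]
  hand: [0.6,0.6,0.6,0.6,0.6,0.6,0.6,0.6,0.6,0.6]
  newtons: 45

```text
clock: 1.55
eef_pos: [512.0, 93.1, 205.5]
eef_rot: [3.141, -0.0, 1.831]
wrist_force: [0.5, 1.0, 0.5]
finger_gap: 56.4
finger_force: 0.0
```

move_arm:
  dp:
    - [0,1,-45]
    - [0,0,-45]
    - [0,0,-30]
    - [0,0,-14]
    - [0,0,0]
    - [0,0,0]
    - [0,0,0]
    - [0,0,0]
    - [0,0,0]
  rotation:
    - [0,0,0]
    - [0,0,0]
    - [0,0,0]
    - [0,0,0]
    - [0,0,0]
    - [0,0,0]
    - [0,0,0]
    - [0,0,0]
    - [0,0,0]
  hand: [0.6,0.6,0.6,0.6,0.6,0,0,0,0]

```text
clock: 2.68
eef_pos: [511.2, 95.7, 71.7]
eef_rot: [3.141, 0.0, 1.834]
wrist_force: [-0.8, 0.6, 0.4]
finger_gap: 19.7
finger_force: 0.0
```

move_arm:
  dp:
    - [0,0,0]
    - [0,0,0]
  rotation:
    - [0,0,0]
    - [0,0,0]
  hand: [0,0]

```text
clock: 2.92
eef_pos: [511.1, 95.7, 71.6]
eef_rot: [3.142, -0.0, 1.834]
wrist_force: [-1.2, -0.2, 3.4]
finger_gap: 15.6
finger_force: 45.0
```

move_arm:
  dp:
    - [0.1,-0.3,3]
    - [0.1,-0.5,4]
    - [0.1,-0.5,4.5]
    - [0,0,0]
    - [0,0,0]
  rotation:
    - [0.021,0.0055,0]
    - [0.028,0.0075,0]
    - [0.028,0.0075,0]
    - [0,0,0]
    - [0,0,0]
  hand: [0,0,0,0,0]

```text
clock: 3.55
eef_pos: [511.3, 94.3, 82.8]
eef_rot: [-3.141, -0.08, 1.834]
wrist_force: [-0.1, 0.3, -1.1]
finger_gap: 15.6
finger_force: 45.0
```

```bash
python3 - <<'E'
from h import *
s=camera("scene")["image"][180:400,310:500,::-1]
cv2.imwrite("pics/s2.png",cv2.resize(s,None,fx=2.7,fy=2.7,interpolation=cv2.INTER_CUBIC))
E
```

```text
(no output)
```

View pics/s2.png

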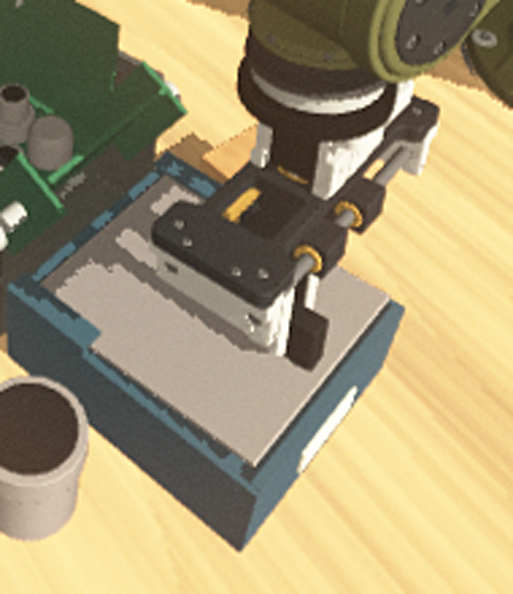

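The lid's +y end is lifted, with its corner at crop (255,465) standing above the lip. The gripper holds the handle, so I slide now.

move_arm:
  dp:
    - [-2.1,7.7,0]
    - [-2.1,7.7,0]
    - [-2.1,7.7,0]
    - [-2.1,7.7,0]
    - [-2.1,7.7,0.7]
    - [-2.1,7.7,0.7]
    - [-2.1,7.7,0.7]
    - [-2.1,7.7,0.7]
    - [-2.1,7.7,1]
    - [-2.1,7.7,1]
  rotation:
    - [0,0,0]
    - [0,0,0]
    - [0,0,0]
    - [0,0,0]
    - [0,0,0]
    - [0,0,0]
    - [0,0,0]
    - [0,0,0]
    - [0,0,0]
    - [0,0,0]
  hand: [0,0,0,0,0,0,0,0,0,0]

```text
clock: 4.85
eef_pos: [490.2, 171.9, 87.8]
eef_rot: [3.141, -0.08, 1.834]
wrist_force: [0.8, -0.2, -1.3]
finger_gap: 15.9
finger_force: 45.0
```

move_arm:
  dp:
    - [-2,8,12]
    - [-2,8,15]
    - [-5,18,15]
    - [-8,31,0]
    - [-8,31,0]
    - [-8,30,0]
    - [0,0,-30]
    - [0,0,-30]
    - [0,0,-30]
    - [0,0,-13]
  rotation:
    - [0,0,0]
    - [0,0,0]
    - [0,0,0]
    - [-0.026,-0.007,0]
    - [-0.026,-0.007,0]
    - [-0.025,-0.0065,0]
    - [0,0,0]
    - [0,0,0]
    - [0,0,0]
    - [0,0,0]
  hand: [0,0,0,0,0,0,0,0,0,0]

```text
clock: 6.1
eef_pos: [457.1, 297.5, 26.3]
eef_rot: [-3.141, 0.0, 1.834]
wrist_force: [0.6, 0.5, -1.4]
finger_gap: 15.5
finger_force: 45.0
```

```bash
python3 - <<'E'
from h import *
c=camera("scene")["image"][:,:,::-1]
cv2.imwrite("pics/s3.png",c)
E
```

```text
(no output)
```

View pics/s3.png

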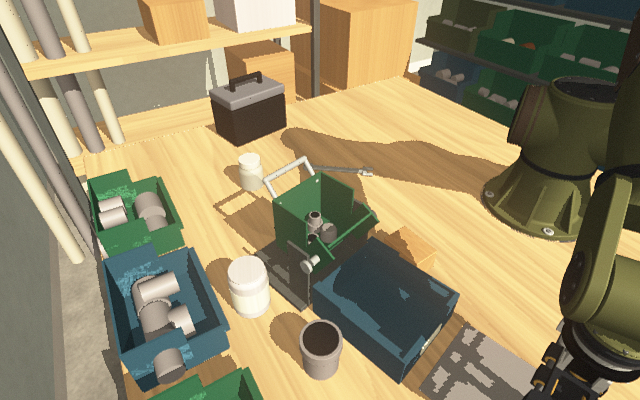

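The box is open and the lid is held just above the bench beyond it, around (475,370). I lower it and release.

move_arm:
  dp:
    - [0,0,-5]
    - [0,0,-5]
    - [0,0,-3]
    - [0,0,-1]
    - [0,0,0]
  rotation:
    - [0,0,0]
    - [0,0,0]
    - [0,0,0]
    - [0,0,0]
    - [0,0,0]
  hand: [0,0,0,0,0]

```text
clock: 6.78
eef_pos: [457.4, 297.4, 12.9]
eef_rot: [3.141, -0.0, 1.834]
wrist_force: [0.8, -0.2, -1.1]
finger_gap: 15.4
finger_force: 45.0
```

move_arm:
  dp:
    - [0,0,-1]
    - [0,0,-1]
    - [0,0,0]
    - [0,0,0]
    - [0,0,0]
    - [0,0,0]
    - [0,0,0]
  rotation:
    - [0,0,0]
    - [0,0,0]
    - [0,0,0]
    - [0,0,0]
    - [0,0,0]
    - [0,0,0]
    - [0,0,0]
  hand: [0,0,0,0.5,0.5,0.5,0.5]

```text
clock: 7.65
eef_pos: [457.4, 297.4, 10.7]
eef_rot: [-3.142, 0.0, 1.834]
wrist_force: [-0.6, 0.1, 0.0]
finger_gap: 46.5
finger_force: 0.0
```

move_arm:
  dp:
    - [0,0,30]
    - [0,0,50]
    - [0,0,60]
    - [0,0,60]
    - [0,0,60]
    - [0,0,29]
  rotation:
    - [0,0,0]
    - [0,0,0]
    - [0,0,0]
    - [0,0,0]
    - [0,0,0]
    - [0,0,0]
  hand: [0.5,0.5,0.5,0.5,0.5,0.5]

```text
clock: 8.4
eef_pos: [457.6, 297.6, 303.3]
eef_rot: [3.138, -0.001, 1.834]
wrist_force: [-1.0, 0.0, 0.4]
finger_gap: 47.2
finger_force: 0.0
```

move_arm:
  dp:
    - [13,-49,0]
    - [13,-49,0]
    - [13,-49,0]
    - [13,-49,0]
    - [13,-49,0]
    - [13,-49,0]
    - [13,-49,0]
    - [13,-49,0]
    - [13,-49,0]
    - [14,-48,0]
  rotation:
    - [0,0,-0.157]
    - [0,0,-0.157]
    - [0,0,-0.157]
    - [0,0,-0.157]
    - [0,0,-0.157]
    - [0,0,-0.157]
    - [0,0,-0.157]
    - [0,0,-0.157]
    - [0,0,-0.157]
    - [0,0,-0.16]
  hand: [0.35,0.35,0.35,0.35,0.35,0.35,0.35,0.35,0.35,0.35]

```text
clock: 9.65
eef_pos: [588.5, -193.3, 299.7]
eef_rot: [-3.142, -0.0, 0.255]
wrist_force: [0.9, 0.0, -0.5]
finger_gap: 32.8
finger_force: 0.0
```

```bash
python3 - <<'E'
from h import *
print(manip.read_state()["eef_pos"],manip.read_state()["eef_rot"])
c=camera("scene")["image"][100:400,200:500,::-1]
cv2.imwrite("pics/s4.png",cv2.resize(c,None,fx=2,fy=2,interpolation=cv2.INTER_CUBIC))
E
```

```text
[ 588.53491783 -193.28559292  299.69182775] [-3.14151403e+00 -7.59359038e-06  2.55451243e-01]
```

View pics/s4.png

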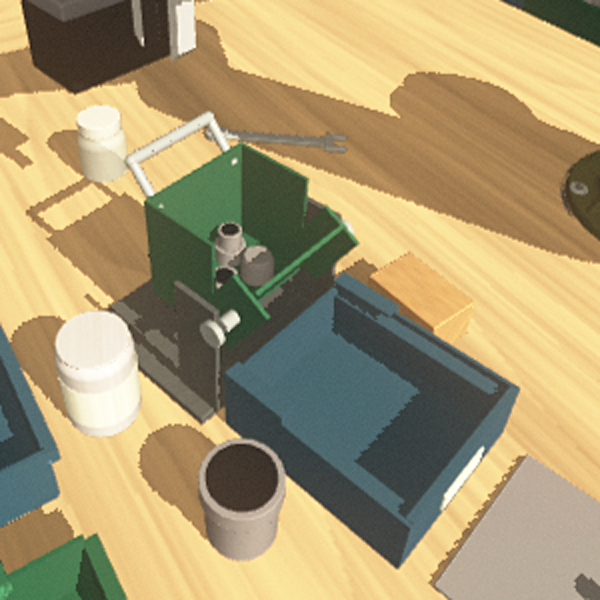

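```bash
python3 - <<'E'
from h import *
s=camera("scene")
for X in((588,-193,300),(589,-191.5,210),(458,297,20)):
    u,v=proj(s,X);print((u-200)*2,(v-100)*2)
# bar center from scene crop s4: ends (133,161),(209,117)
for p in((133,161),(209,117)): print(ray(s,200+p[0]/2,100+p[1]/2,210))
E
```

```text
164.3745657222238 48.712102503239294
170.01718740848162 136.8078870073395
665.0915573024781 635.2306284469996
[ 634.57335236 -175.05000495  210.        ]
[ 541.37440602 -201.73090566  210.        ]
```

The white fingers at crop (160,40) are right above the bar (mid (171,139)). The lid lies flat at the lower right and the box is empty. I descend with a finger on either side of the bar.

move_arm:
  dp:
    - [0,3,-40]
    - [0,0,-35]
    - [0,0,-15]
    - [0,0,-10]
    - [0,0,0]
    - [0,0,0]
    - [0,0,0]
  rotation:
    - [0,0,0]
    - [0,0,0]
    - [0,0,0]
    - [0,0,0]
    - [0,0,0]
    - [0,0,0]
    - [0,0,0]
  hand: [0.35,0.35,0.35,0.35,0.22,0.22,0.22]
  newtons: 5

```text
clock: 10.62
eef_pos: [588.6, -188.7, 200.6]
eef_rot: [3.141, -0.001, 0.261]
wrist_force: [-0.9, -1.0, -0.6]
finger_gap: 20.9
finger_force: 0.0
```

```bash
python3 - <<'E'
import numpy as np
th=np.linspace(0,2,31);a=np.arctan2(85,-140)-th
P=np.c_[-np.sin(.261)*164*np.cos(a),np.cos(.261)*164*np.cos(a),164*np.sin(a)]
D=np.diff(np.round(P-P[0]),axis=0).astype(int)
for i in(0,10,20):print(D[i:i+10].tolist(),D[i:i+10].sum(0))
E
```

```text
[[-2, 6, 9], [-1, 6, 9], [-2, 7, 8], [-2, 7, 8], [-2, 8, 7], [-2, 9, 7], [-3, 8, 6], [-2, 10, 5], [-3, 9, 5], [-2, 10, 4]] [-21  80  68]
[[-3, 10, 4], [-3, 10, 3], [-2, 10, 2], [-3, 11, 1], [-3, 10, 1], [-3, 11, 0], [-3, 11, -1], [-3, 10, -2], [-2, 10, -2], [-3, 10, -3]] [-28 103   3]
[[-3, 10, -4], [-2, 10, -4], [-3, 10, -5], [-2, 9, -5], [-2, 8, -7], [-3, 9, -7], [-2, 7, -7], [-2, 8, -8], [-2, 6, -8], [-1, 7, -9]] [-22  84 -64]
```

move_arm:
  dp:
    - [-1.3,5,0]
    - [-2,6,9]
    - [-1,6,9]
    - [-2,7,8]
    - [-2,7,8]
    - [-2,8,7]
    - [-2,9,7]
    - [-3,8,6]
    - [-2,10,5]
    - [-3,9,5]
  rotation:
    - [0,0,0]
    - [0,0,0]
    - [0,0,0]
    - [0,0,0]
    - [0,0,0]
    - [0,0,0]
    - [0,0,0]
    - [0,0,0]
    - [0,0,0]
    - [0,0,0]
  hand: [0.22,0.22,0.22,0.22,0.22,0.22,0.22,0.22,0.22,0.22]

```text
clock: 11.88
eef_pos: [568.7, -114.7, 265.6]
eef_rot: [3.137, -0.003, 0.26]
wrist_force: [4.7, -9.0, 8.0]
finger_gap: 32.6
finger_force: 5.0
```

move_arm:
  dp:
    - [0,0,0]
    - [0,0,0]
    - [0,0,0]
  rotation:
    - [0,0,0]
    - [0,0,0]
    - [0,0,0]
  hand: [0.22,0.22,0.22]
  newtons: 40

```text
clock: 12.25
eef_pos: [568.7, -114.7, 265.5]
eef_rot: [3.138, -0.003, 0.26]
wrist_force: [2.9, -8.3, 7.0]
finger_gap: 20.7
finger_force: 4.2
```

```bash
python3 - <<'E'
from h import *
c=camera("scene")["image"][80:380,200:500,::-1]
cv2.imwrite("pics/s5.png",cv2.resize(c,None,fx=2,fy=2,interpolation=cv2.INTER_CUBIC))
E
```

```text
(no output)
```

View pics/s5.png

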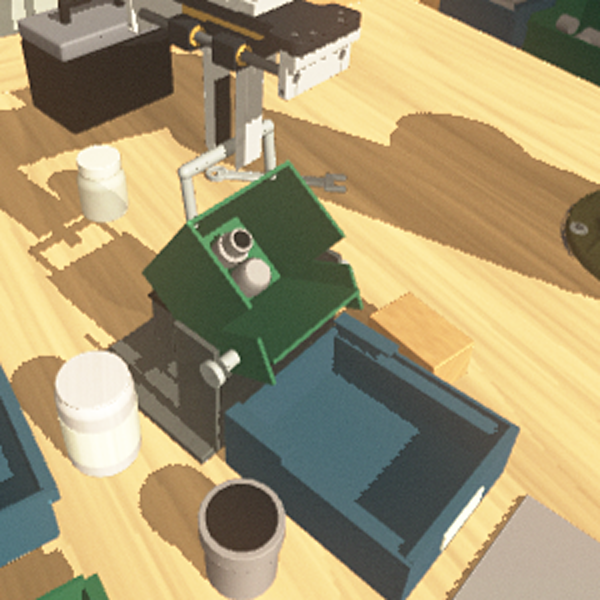

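The bar is caged between the fingers at crop (230,150), and the hopper is tipped about 0.6 rad with its load still inside. I carry on with a stiffer hand.

move_arm:
  dp:
    - [-2,10,4]
    - [-3,10,4]
    - [-3,10,3]
    - [-2,10,2]
    - [-3,11,1]
    - [-3,10,1]
    - [-3,11,0]
    - [-3,11,-1]
    - [-3,10,-2]
    - [-2,10,-2]
  rotation:
    - [0,0,0]
    - [0,0,0]
    - [0,0,0]
    - [0,0,0]
    - [0,0,0]
    - [0,0,0]
    - [0,0,0]
    - [0,0,0]
    - [0,0,0]
    - [0,0,0]
  hand: [0.22,0.22,0.22,0.22,0.22,0.22,0.22,0.22,0.22,0.22]

```text
clock: 13.55
eef_pos: [540.6, -9.9, 273.3]
eef_rot: [-3.141, 0.001, 0.261]
wrist_force: [-1.0, -3.9, 1.3]
finger_gap: 21.0
finger_force: 1.8
```

move_arm:
  dp:
    - [-3,10,-3]
    - [-3,10,-4]
    - [-2,10,-4]
    - [-3,10,-5]
    - [-2,9,-5]
    - [-2,8,-7]
    - [-3,9,-7]
    - [-2,7,-7]
  rotation:
    - [0,0,0]
    - [0,0,0]
    - [0,0,0]
    - [0,0,0]
    - [0,0,0]
    - [0,0,0]
    - [0,0,0]
    - [0,0,0]
  hand: [0.22,0.22,0.22,0.22,0.22,0.22,0.22,0.22]

```text
clock: 14.55
eef_pos: [521.2, 63.0, 231.2]
eef_rot: [3.141, -0.001, 0.261]
wrist_force: [5.1, -3.4, -2.1]
finger_gap: 20.7
finger_force: 2.6
```

move_arm:
  dp:
    - [-2,8,-8]
    - [-2,6,-8]
    - [-1,7,-9]
    - [0,0,0]
  rotation:
    - [0,0,0]
    - [0,0,0]
    - [0,0,0]
    - [0,0,0]
  hand: [0.22,0.22,0.22,0.22]

```text
clock: 15.05
eef_pos: [518.2, 80.7, 207.8]
eef_rot: [3.134, -0.005, 0.26]
wrist_force: [15.8, -26.0, 2.8]
finger_gap: 20.9
finger_force: 14.3
```

move_arm:
  dp:
    - [1,-2,0]
    - [0,0,0]
    - [0,0,0]
    - [0,0,0]
  rotation:
    - [0,0,0]
    - [0,0,0]
    - [0,0,0]
    - [0,0,0]
  hand: [0.22,0.22,0.22,0.22]

```text
clock: 15.55
eef_pos: [518.3, 80.4, 207.6]
eef_rot: [3.138, -0.003, 0.26]
wrist_force: [6.1, -12.2, 5.2]
finger_gap: 20.7
finger_force: 6.9
```

```bash
python3 - <<'E'
from h import *
c=camera("scene")["image"][100:400,220:500,::-1];t=camera("top")["image"][130:290,150:370,::-1]
cv2.imwrite("pics/s6.png",np.hstack([cv2.resize(c,(400,430),interpolation=cv2.INTER_CUBIC),cv2.copyMakeBorder(cv2.resize(t,(400,291),interpolation=cv2.INTER_CUBIC),0,139,0,0,0)]))
E
```

```text
(no output)
```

View pics/s6.png

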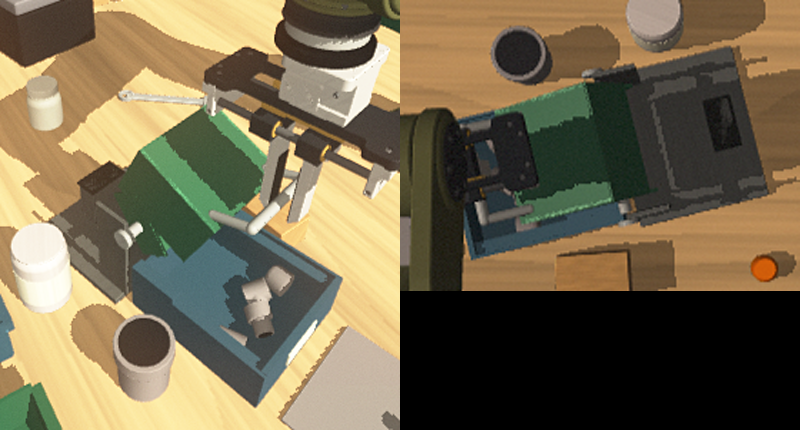

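The hopper is fully tipped, and the grey fittings lie in the box at about (278,280), (257,292), (260,320) and (235,335). I swing it back with the front finger.

move_arm:
  dp:
    - [2,-8,0]
    - [1,-7,9]
    - [2,-6,8]
    - [2,-8,8]
    - [2,-7,7]
    - [3,-9,7]
    - [2,-8,7]
    - [2,-9,5]
    - [3,-10,5]
    - [2,-10,4]
  rotation:
    - [0,0,0]
    - [0,0,0]
    - [0,0,0]
    - [0,0,0]
    - [0,0,0]
    - [0,0,0]
    - [0,0,0]
    - [0,0,0]
    - [0,0,0]
    - [0,0,0]
  hand: [0.22,0.22,0.22,0.22,0.22,0.22,0.22,0.22,0.22,0.22]

```text
clock: 16.9
eef_pos: [538.5, -0.6, 268.2]
eef_rot: [-3.141, -0.002, 0.261]
wrist_force: [0.7, 4.0, 3.3]
finger_gap: 21.0
finger_force: 2.2
```

move_arm:
  dp:
    - [3,-10,4]
    - [3,-10,3]
    - [2,-10,2]
    - [3,-10,2]
    - [3,-11,1]
    - [3,-11,0]
    - [3,-10,-1]
    - [3,-11,-1]
    - [2,-10,-2]
    - [3,-10,-3]
  rotation:
    - [0,0,0]
    - [0,0,0]
    - [0,0,0]
    - [0,0,0]
    - [0,0,0]
    - [0,0,0]
    - [0,0,0]
    - [0,0,0]
    - [0,0,0]
    - [0,0,0]
  hand: [0.22,0.22,0.22,0.22,0.22,0.22,0.22,0.22,0.22,0.22]

```text
clock: 18.15
eef_pos: [566.2, -104.3, 271.6]
eef_rot: [3.141, 0.0, 0.261]
wrist_force: [-0.7, 1.2, 0.5]
finger_gap: 20.7
finger_force: 0.6
```

move_arm:
  dp:
    - [3,-10,-4]
    - [2,-10,-4]
    - [3,-9,-5]
    - [2,-10,-5]
    - [3,-8,-6]
    - [2,-9,-7]
    - [2,-8,-7]
    - [2,-7,-8]
    - [2,-7,-8]
  rotation:
    - [0,0,0]
    - [0,0,0]
    - [0,0,0]
    - [0,0,0]
    - [0,0,0]
    - [0,0,0]
    - [0,0,0]
    - [0,0,0]
    - [0,0,0]
  hand: [0.22,0.22,0.22,0.22,0.22,0.22,0.22,0.22,0.22]

```text
clock: 19.27
eef_pos: [587.1, -182.0, 217.1]
eef_rot: [-3.141, 0.0, 0.261]
wrist_force: [-0.5, 0.6, 0.1]
finger_gap: 20.9
finger_force: 0.6
```

move_arm:
  dp:
    - [1,-6,-9]
    - [2,-6,-8]
    - [0,-2,-1]
    - [0,0,0]
  rotation:
    - [0,0,0]
    - [0,0,0]
    - [0,0,0]
    - [0,0,0]
  hand: [0.22,0.22,0.22,0.22]

```text
clock: 19.77
eef_pos: [589.8, -194.8, 198.8]
eef_rot: [-3.139, 0.001, 0.261]
wrist_force: [-1.4, 5.7, -4.5]
finger_gap: 20.7
finger_force: 2.8
```

Push a little further to make sure the hopper is against its stop.

move_arm:
  dp:
    - [0.3,-1.5,0]
    - [0.3,-1.5,0]
    - [0.3,-1.5,0]
    - [0,0,0]
  rotation:
    - [0,0,0]
    - [0,0,0]
    - [0,0,0]
    - [0,0,0]
  hand: [0.22,0.22,0.22,0.22]

```text
clock: 20.27
eef_pos: [590.0, -195.6, 198.1]
eef_rot: [-3.132, 0.003, 0.263]
wrist_force: [-8.4, 27.9, -4.0]
finger_gap: 21.0
finger_force: 14.3
```

move_arm:
  dp:
    - [-1,4,0]
    - [-1,4,0]
    - [0,0,0]
    - [0,0,0]
    - [0,0,15]
    - [0,0,40]
    - [0,0,50]
    - [0,0,30]
    - [-50,20,20]
    - [-50,20,0]
  rotation:
    - [0,0,0]
    - [0,0,0]
    - [0,0,0]
    - [0,0,0]
    - [0,0,0]
    - [0,0,0]
    - [0,0,0]
    - [0,0,0]
    - [0,0,0]
    - [0,0,0]
  hand: [0.3,0.35,0.35,0.35,0.35,0.35,0.35,0.35,0.35,0.35]

```text
clock: 21.52
eef_pos: [488.0, -151.9, 356.8]
eef_rot: [3.14, -0.002, 0.261]
wrist_force: [1.0, -0.5, 0.8]
finger_gap: 33.0
finger_force: 0.0
```

move_arm:
  dp:
    - [-30,-45,0]
    - [-30,-45,0]
    - [-20,-45,0]
    - [0,-50,0]
    - [0,-50,0]
    - [0,-50,0]
    - [0,0,0]
  rotation:
    - [0,0,0]
    - [0,0,0]
    - [0,0,0]
    - [0,0,0]
    - [0,0,0]
    - [0,0,0]
    - [0,0,0]
  hand: [0.35,0.35,0.35,0.35,0.35,0.35,0.35]

```text
clock: 22.4
eef_pos: [408.1, -439.5, 354.1]
eef_rot: [-3.141, 0.001, 0.258]
wrist_force: [0.9, 0.2, -1.2]
finger_gap: 32.8
finger_force: 0.0
```

```bash
python3 - <<'E'
from h import *
s=camera("scene");t0=camera("top")
c=s["image"][130:400,240:520,::-1];t=t0["image"][140:290,80:360,::-1]
cv2.imwrite("pics/f.png",np.hstack([cv2.resize(c,(400,386),interpolation=cv2.INTER_CUBIC),cv2.copyMakeBorder(cv2.resize(t,(400,214),interpolation=cv2.INTER_CUBIC),0,172,0,0,0)]))
a=cv2.imread("pics/top0.png").astype(int);b=t0["image"][:,:,::-1].astype(int)
d=abs(a-b).sum(2)
for n,(x0,y0,x1,y1) in dict(bar=(315,155,345,225),orange=(340,268,362,290),carton=(232,262,280,298),socket=(198,142,236,178),can=(272,118,308,160),jar=(424,192,462,224),wrench=(376,270,442,350)).items(): print(n,(d[y0:y1,x0:x1]>60).mean().round(3))
E
```

```text
bar 0.007
orange 0.0
carton 0.02
socket 0.0
can 0.0
jar 0.0
wrench 0.325
```

View pics/f.png

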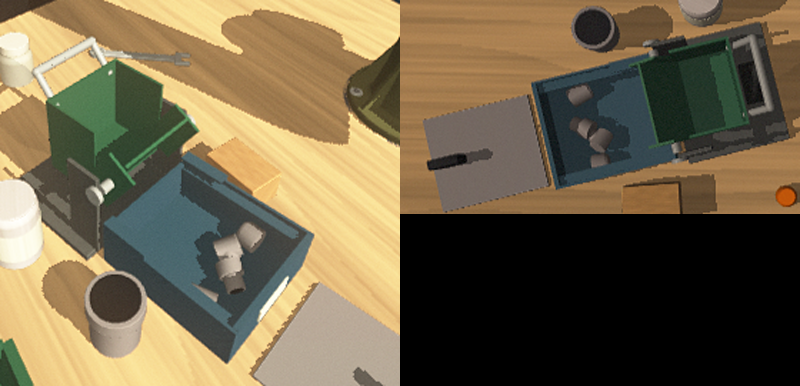

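The final picture shows the hopper upright and empty and the bar back in place. Four fittings are in the box, at top-panel (580,96), (583,127), (600,138) and (599,160). The lid lies flat on the bench, handle up, at (487,153). The bystanders' pixels are unchanged, except at the wrench, where the arm or its shadow now covers part of that patch.

```bash
python3 -c "
from cell import manip
print(manip.sign_off())"
```

```text
the job is handed in; nothing more can be done
None
```

The job is handed in: the lid lies flat on the bench, handle up; all four fittings are in the box; and the hopper is back upright against its stop and empty, after about 22 s of the 72 s allowed.

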